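Clear the lettering brush and hold the drawing board at the artist's slope

ROBOT

A 6-joint arm with a two-finger parallel gripper is mounted at the origin on the work surface. World frame = base frame: x ahead of the robot, y to its left, z up, the work surface at z = 0. Lengths are in m, angles in rad, forces in N, time in s.
With the tool pointing down it reaches from about 0.325 to 1 m from the base axis. Payload 5.1 kg.
Tool frame: the origin (TCP) lies at the centre of the arm's flange, where the gripper is bolted on; the fingertips stand 173 mm ahead of it and the grasp point (between the pads) lies 155 mm ahead of it; z points along the fingers, y is the direction in which the jaws open and shut (so a half turn about z gives the same grasp; the last joint's range is limited). The gripper opens to 85 mm and grips with 20 to 120 N. Pads are 22 mm wide; open, the fingers measure 114 mm over their backs; the gripper's body (76 mm by 85 mm) begins 54 mm behind the grasp point. The pads swing forward as they close: fully open they stand 13 mm farther back than shut.
Start: joints at [-1.184, 0.124, 1.65, -0, 1.367, -0.083], TCP at [0.294, -0.58, 0.405] pointing down, gripper open.
Joint ranges: [-2.61, 2.61], [-1.02, 2.33], [0.03, 2.71], [-1.35, 4.49], [0.32, 2.68], [-2.91, 2.91]. Speed limits (rad/s): [2.57, 2.57, 3.14, 3.14, 3.14, 3.14].

INTERFACE

Orientations are given as a 3x3 rotation matrix whose columns are the frame's x, y, z axes.
In Python, from bench import bot gives the robot as it stands.
- The arm moves only by the tool arm_command, never from a script. Its arguments are lists of equal length, an entry for each row: "slide": the shift along the world's x, y, z in mm, a list of three; "delta_rot": the turn, a rotation vector about the world's x, y, z in rad, a list of three; "hand": the finger opening in mm, from 0 to 85.4. A call has 1 to 20 rows; each row shifts and turns the commanded pose from where the row before left it; what a row does not reach is not made up. A row lasts 1/10 s, in which the tool goes at most 50 mm and 8.59 degrees, less where a joint would pass 70% of its speed; a pose out of reach is approached as far as the arm can. A call with a gripper value outside its range is refused whole. The fingers move at their own pace and stop on an object; the grip force is fixed at half the most. Time passes only in rows, so rows that do not move let the fingers close. It gives the time, the measured TCP pose, the force and the opening at its end, in the units of the state.
- bot.state(): the state, without advancing time (a new reading comes with each control period).
- bot.snapshot(name): name is "side" or "top" or "wrist"; returns the picture (480x640x3 uint8, blue, green, red); there is no depth.
- bot.calibration(name): a dict with "fx", "fy", "cx", "cy" (pixels), "rvec" (rotation vector, rad) and "tvec" (3), from world to camera coordinates, as OpenCV has them; the wrist camera has in their place "T_tool_cam" (4x4, takes a point from camera to tool coordinates, whose origin is the TCP and whose axes are the flange's). Camera axes: x right, y down, z forward; pixel columns grow to the right and rows downward; lengths in m; the calibration is good to about 2 mm. A picture is of the moment at which its call begins: read the wrist's pose just before it. calibration takes no time and is no camera call.
- bot.close_job(): hands the job in, once; it reports no verdict.
Trained networks look in the newest picture that a camera, given by its name, has taken for a name from the list of things; names that differ only in an ending like _2 or _b are one class to them, and where a whole thing is asked for, a point or a joint stands for the part that bears it (a point fixed in the world has none). Each returns a list of dicts, best first, with "score" (0 to 1); they miss things now and then, are a little off and sometimes report something else, mostly with a low value. They report only what shows in the picture. A call takes as long as a camera call. They do not tell look-alikes from the thing itself.
- bot.cut_out(camera, name): "pixels" (480x640 bool, what is visible of it).
- bot.mark_of(camera, name): "position" ([x, y, z] in m, in world coordinates, good to about 4 mm: a listed point, or the origin of a listed thing).
The state is a dict: "time_s": time; "joints": joint angles; "joint_vel": joint speeds; "joint_efforts": joint torques, N m; "tool_pos": TCP position; "eef_rot": TCP orientation; "contact_force": force on the tool from outside, world axes, zero at the start; "wrist_torque": the same for the moment, N m; "finger_gap": opening from 0.0 (shut) to 1.0 (fully open).
Only numpy, scipy, OpenCV 4.12 (cv2) and the standard library are available. Lean on these libraries where they do the work, as an engineer would, in place of code of your own. Each camera call takes 0.05 s, during which the arm holds its last target. There are 200 camera calls.

TASK

The artist wants the sprung drawing board set at a slope: take the flat brush off the board and lay it across the round top of the blue brush rest so that it balances there, touching nothing else. Then lift the board by its black handle until the wing-nut bolt at its edge is level with the orange clip on the quadrant, and finish while holding it there, quite still, so that the wing nuts can be tightened. Leave the clip where it is set and the jar, tub and brush cup undisturbed.

Things in the scene. Friction and masses are not known exactly. Their poses are not given: they have to be found in the camera images.
- brush_balance (a point): flat brush, pale wood, dark hairs, red binding: 190 mm long, 10 mm thick, about 50 g. This point is its balance point (centre of mass), half-way up its thickness. x runs along it to the hairs (they end at +100 mm, the handle at -90 mm), z up. From x = -90 to +29 mm the handle is 28 mm wide; the head beyond is 44 mm wide. It starts lying flat on the shut board.
- rest: loose brush rest of blue ceramic with white bands, a half-round loaf 70 mm (x) by 90 mm (y), 70 mm high, 750 g, on a foot of 84 by 96 mm, left or right of the board. Origin: centre of its underside. Its top is a half cylinder of radius 35 mm with the level crown line along y; a thing laid across lies along x and tilts 1 degree for each 0.6 mm that its balance point is off the crown.
- rest_crown (a point): the middle of the crown line of the brush rest, 70 mm above its underside; axes as rest.
- case: low fixed storage case of brown wood, 270 mm (x) by 360 mm (y), 56 mm high, with the drawing board as its lid. Origin: centre of its underside; x points away from the robot. The hinge axis is parallel to y, at x = +135 mm, z = 56 mm. On each side, 7 mm outside the board's edge, a slotted steel quadrant (arc of 200 mm radius about the hinge) rises to about 185 mm above the table.
- board (a joint): angle of the board in rad: 0 shut and level, growing as its near edge is lifted, at most 0.62. Pale plywood, 270 by 360 mm, 12 mm thick, underside at hinge height, white paper taped on, 0.62 kg. Sprung hinges pull it shut: at the handle about 6.5 N starts it, 9 N is needed at 0.5 rad. It falls shut if let go.
- board_handle (a point): middle of the black round handle bar on the board's near edge: 14 mm thick, about 90 mm long, parallel to the hinge (along y), a bracket at each end, 35 mm clear between bar and board edge, 312 mm from the hinge axis, 62 mm above the table when shut. Moves with the board (axes as case when shut). It can be pinched from above and carried on an arc about the hinge; it can roll between the pads.
- board_bolt (a point): bolt with a brass wing nut that sticks out of the board's +y edge and rides in the slot of the quadrant there; this point is its outer end, 200 mm from the hinge axis. It moves with the board.
- clip_mark (a point): orange clip, 22 by 12 by 8 mm, pushed onto the outer rim of the quadrant on the +y side; this point is the place in the slot level with the clip, where the end of the bolt (board_bolt) should be. It needs a firm push to slide; leave it.
- clip (a joint): where the orange clip sits on its quadrant, as the angle in rad of the board at which the bolt is level with the clip (between 0.28 and 0.50).
- ink_jar: closed dark ink jar, 60 mm across, 75 mm high, loose bystander on the side of the board opposite the brush rest; origin at the centre of its underside.
- brush_cup: white plastic cup, 76 mm across the rim and 100 mm high, with brushes standing in it up to about 240 mm; loose bystander beside the board; origin at the centre of its underside.
- paint_tub: clear tub with a green lid, 66 mm across, 55 mm high, loose bystander beside the board, on the side opposite the brush cup; origin at the centre of its underside.
Things that resemble listed ones, but are neither listed nor needed, are in the scene too. There is more than one size of the part that bears brush_balance; the job needs the middle-sized.

How it is judged:
On the way:
1. the brush lies balanced across the round top of the rest, let go, touching nothing else (x of brush_balance in the frame of rest between -0.022 and 0.022 m and y of brush_balance in the frame of rest between -0.035 and 0.035 m and height (world z) of brush_balance above 0.064 m and angle between brush_balance's own z axis and vertical below 0.4 rad and angle between the x axis of brush_balance and the x axis of rest, either way round below 0.6 rad and contact force between brush and rest above 0.1 N and contact force between brush and the arm below 0.02 N and contact force between brush and the fingers below 0.02 N and linear speed of brush below 0.03 m/s and contact force between brush and case below 0.05 N and contact force between brush and brush_cup below 0.05 N and contact force between brush and paint_tub below 0.05 N and contact force between brush and ink_jar below 0.05 N), for 0.4 s.
At the end, for the whole second after the job is handed in: The fingers hold the board still by its handle (over 2 N), bolt end within 9 mm of the place level with the orange clip; the brush lies on the rest alone, balance point within 22 mm of the crown line and 35 mm of its middle, under 0.4 rad from level and 0.6 rad from square across (all of step 1 and distance between board_bolt and clip_mark below 0.009 m and velocity of joint board between -0.05 and 0.05 rad/s and (contact force between the fingers and board_c0 above 2 N or contact force between the fingers and board_c2 above 2 N or contact force between the fingers and board_c3 above 2 N or contact force between the fingers and board_c5 above 2 N or contact force between the fingers and board_c6 above 2 N)); the arm keeps its last pose, push and grip.
It fails at once if the orange clip is pushed along its quadrant (distance of clip_mark from where it was at the start of the episode above 0.008 m).
It fails at once if the board is tilted with the brush on it (value of joint board above 0.12 rad and contact force between brush and board above 0.05 N).
It fails at once if the ink jar is knocked away or over (distance of ink_jar from where it was at the start of the episode above 0.03 m or angle between ink_jar's own z axis and vertical above 0.35 rad).
It fails at once if the brush cup is knocked away or over (distance of brush_cup from where it was at the start of the episode above 0.03 m or angle between brush_cup's own z axis and vertical above 0.35 rad).
It fails at once if the paint tub is knocked away or over (distance of paint_tub from where it was at the start of the episode above 0.03 m or angle between paint_tub's own z axis and vertical above 0.35 rad).
It also fails if it takes over 58 s, if anything falls off the work surface, if the arm or the gripper's body presses on something with over 40 N, if the wrist force passes 120 N, or if a joint passes its speed limit or range.

## Working session

There is one attempt and no reset: what is moved stays moved. The work goes in short steps, Python scripts to look and compute and a tool call to move; the robot and the scene stay as the last step left them, time stands still between calls to the robot, and variables do not carry over. Pictures are saved under pics/ and viewed, about 8 in all and at most 12, crops included, and the job is handed in when it is done.

Besides the shell and the picture viewer there is one more tool, called after "Call:" as name(argument=value, ...) on one line, values as JSON. arm_command: Moves the arm, as the interface text tells. Its arguments: {"type":"object","properties":{"slide":{"type":"array","items":{"type":"array","items":{"type":"number"}}},"delta_rot":{"type":"array","items":{"type":"array","items":{"type":"number"}}},"hand":{"type":"array","items":{"type":"number"}}},"required":["slide","delta_rot","hand"]}

```bash
ls; mkdir -p pics; python3 - <<'E'
from bench import bot
import cv2,numpy as np
a=bot.snapshot("top");b=bot.snapshot("side")
cv2.imwrite("pics/top1.png",a);cv2.imwrite("pics/side1.png",b)
for cam in("top","side"):
    for n in("brush_balance","rest","rest_crown","case","board_handle","board_bolt","clip_mark","ink_jar","brush_cup","paint_tub"):
        try: print(cam,n,[(np.round(d["position"],4).tolist(),round(d["score"],2)) for d in bot.mark_of(cam,n)])
        except Exception as e: print(cam,n,e)
s=bot.state();print(s["time_s"],s["tool_pos"],s["eef_rot"],s["contact_force"])
for c in ("top","side"):print(bot.calibration(c))
print(bot.calibration("wrist"))
E
```

```text
pics
top brush_balance [([0.3219, -0.1569, 0.0037], 0.85), ([0.5795, 0.0054, 0.0707], 0.84), ([0.2942, 0.1869, 0.0067], 0.62)]
top rest [([0.434, -0.3953, 0.0017], 0.82)]
top rest_crown [([0.4321, -0.3906, 0.0696], 0.56)]
top case [([0.6209, 0.0005, 0.0009], 0.88), ([0.432, -0.3883, 0.0721], 0.18)]
top board_handle [([0.4442, -0.0101, 0.0645], 0.89)]
top board_bolt [([0.5375, 0.192, 0.0633], 0.87)]
top clip_mark [([0.5823, 0.0072, 0.0708], 0.71), ([0.5603, 0.194, 0.1515], 0.53), ([0.6698, 0.3853, 0.0008], 0.18)]
top ink_jar [([0.437, 0.3877, -0.0016], 0.91), ([0.4341, -0.3963, 0.0045], 0.65)]
top brush_cup [([0.6688, 0.3831, -0.0003], 0.69), ([0.6651, -0.3775, 0.0007], 0.36)]
top paint_tub [([0.6654, -0.3781, -0.0009], 0.66), ([0.4436, -0.0101, 0.0679], 0.59)]
side brush_balance [([0.2889, 0.1841, 0.0071], 0.9), ([0.5756, 0.01, 0.0741], 0.77), ([0.3204, -0.1555, 0.0063], 0.58)]
side rest [([0.4355, -0.3923, -0.0011], 0.9)]
side rest_crown [([0.4392, -0.3883, 0.0679], 0.71)]
side case []
side board_handle []
side board_bolt [([0.5426, 0.1909, 0.0581], 0.83), ([0.4393, -0.3886, 0.0662]
[... 660 characters left out ...]
, 0.53329911, 1.17000751])}
{'fx': 577.7691064478477, 'fy': 577.7691064478477, 'cx': 314.17186273287314, 'cy': 249.38896908247008, 'rvec': array([ 0.34950588, -2.81155049,  1.10198087]), 'tvec': array([0.54480155, 0.14524161, 1.15026899])}
{'fx': 352.45131179996736, 'fy': 352.45131179996736, 'cx': 322.88835578699167, 'cy': 243.23808240543303, 'T_tool_cam': array([[ 3.07559785e-04, -9.59078633e-01, -2.83139684e-01,
         7.14606662e-02],
       [ 9.99999377e-01,  5.98819975e-04, -9.42135151e-04,
        -1.91967291e-04],
       [ 1.07313139e-03, -2.83139218e-01,  9.59078220e-01,
         3.08001111e-02],
       [ 0.00000000e+00,  0.00000000e+00,  0.00000000e+00,
         1.00000000e+00]])}
```

View pics/top1.png

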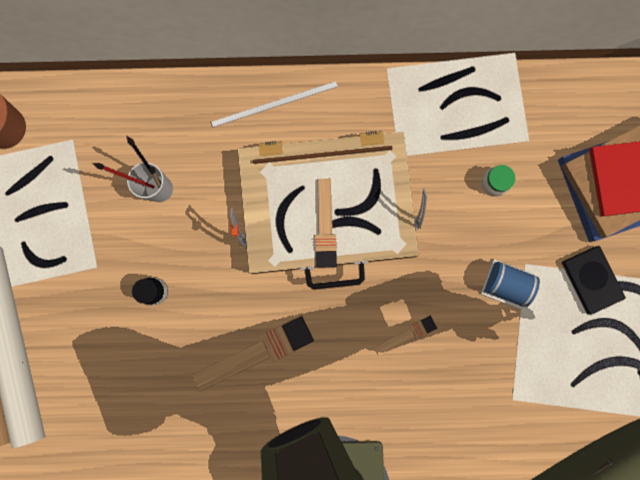

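View pics/side1.png

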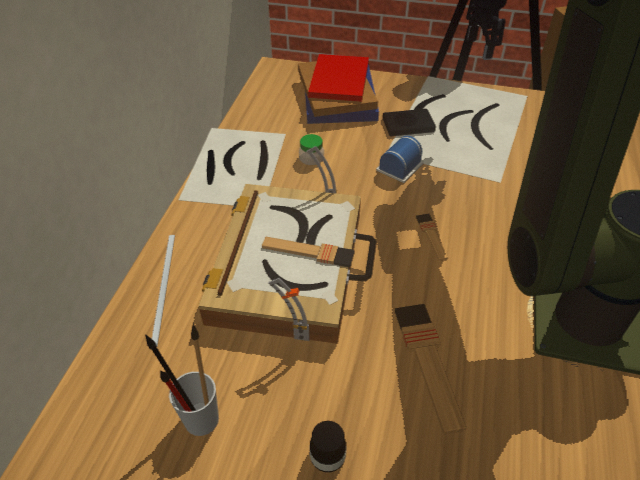

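The top view shows the middle-sized brush on the board at (325,225), hairs toward the robot, with the two look-alikes on the table. The rest is at (512,283) and turned, and the orange clip is on the +y quadrant at (235,230). The side view agrees. Next I fit silhouettes for the yaws.

```bash
cat >fit.py <<'E'
import cv2,numpy as np
from bench import bot
from scipy.optimize import minimize
def proj(c,P):
    k=bot.calibration(c);K=np.array([[k["fx"],0,k["cx"]],[0,k["fy"],k["cy"]],[0,0,1.]])
    return cv2.projectPoints(np.array(P,float),k["rvec"],k["tvec"],K,None)[0][:,0]
def box(x0,x1,y0,y1,z0,z1): return np.array([[x,y,z] for x in(x0,x1) for y in(y0,y1) for z in(z0,z1)])
def mask(c,name,px):
    best=None
    for d in bot.cut_out(c,name):
        m=d["pixels"];ys,xs=np.nonzero(m)
        if len(xs)<30: continue
        r=np.hypot(xs.mean()-px[0],ys.mean()-px[1])
        if best is None or r<best[0]: best=(r,m)
    return best[1] if best and best[0]<40 else None
def place(P,p,z=0):
    c,s=np.cos(p[2]),np.sin(p[2]);Q=P.copy();Q[:,0]=p[0]+c*P[:,0]-s*P[:,1];Q[:,1]=p[1]+s*P[:,0]+c*P[:,1];Q[:,2]+=z;return Q
def iou(p,parts,ms,z=0):
    t=0
    for c,m in ms.items():
        r=np.zeros((1920,2560),np.uint8)
        for P in parts: cv2.fillConvexPoly(r,cv2.convexHull((proj(c,place(P,p,z))*4+1.5).round().astype(np.int32)),1)
        M=cv2.resize(m.astype(np.uint8),(2560,1920),interpolation=0)
        t+=(r&M).sum()/(r|M).sum()
    return t/len(ms)
def fit(name,parts,p0,yaws,z=0,cams=("top","side")):
    ms={}
    for c in cams:
        m=mask(c,name,proj(c,[[p0[0],p0[1],z+.03]])[0])
        if m is not None: ms[c]=m
    out=[]
    for y in yaws:
        p=np.array([p0[0],p0[1],y])
        f=lambda q:-iou(p+q*[.01,.01,.1],parts,ms,z)
        r=minimize(f,np.zeros(3),method="Nelder-Mead",options=dict(initial_simplex=[[0,0,0],[1,0,0],[0,1,0],[0,0,1.5]],maxfev=90))
        out.append((-r.fun,(p+r.x*[.01,.01,.1]).round(4).tolist()))
    print(name,list(ms),sorted(out)[::-1][:3])
a=np.linspace(0,np.pi,25)
loaf=np.array([[.035*np.cos(t),y,.035+.035*np.sin(t)] for t in a for y in(-.045,.045)])
rest=[np.vstack([loaf,box(-.035,.035,-.045,.045,.006,.006)]),box(-.042,.042,-.048,.048,0,.006)]
brush=[box(-.09,.029,-.014,.014,-.005,.005),box(.029,.1,-.022,.022,-.005,.005)]
if __name__=="__main__":
    fit("rest",rest,(.4355,-.393),(-.8,-.4,0,.4,.8))
    fit("brush_balance",brush,(.578,.007),(2.9,3.3),.073)
    fit("board",[box(-.135,.135,-.18,.18,0,.012)],(.62,0),(-.1,.1),.056)
    fit("case",[box(-.135,.135,-.18,.18,0,.056)],(.62,0),(-.1,.1),0)
E
python3 fit.py
```

```text
rest ['top', 'side'] [(np.float64(0.9414813091366298), [0.4351, -0.3909, -0.4229]), (np.float64(0.9412063429961266), [0.4349, -0.3912, -0.417]), (np.float64(0.9409267642938864), [0.4347, -0.3912, -0.4023])]
brush_balance ['top', 'side'] [(np.float64(0.9074580250192499), [0.5778, 0.01, 3.1349]), (np.float64(0.9055774449853811), [0.5778, 0.0102, 3.1336])]
board ['top', 'side'] [(np.float64(0.8720458605360213), [0.6194, 0.004, 0.0789]), (np.float64(0.8717034826823078), [0.6195, 0.0047, 0.0804])]
case ['top', 'side'] [(np.float64(0.8574479188888364), [0.6224, 0.0024, 0.0783]), (np.float64(0.8571115602797847), [0.6223, 0.0022, 0.0809])]
```

Call:
arm_command(slide=[[19, 39.3, 0], [19, 39.3, 0], [19, 39.3, 0], [19, 39.3, 0], [19, 39.3, 0], [19, 39.3, 0], [19, 39.3, 0], [19, 39.3, 0], [19, 39.3, 0], [19, 39.3, 0], [19, 39.3, 0], [19, 39.3, 0], [19, 39.3, 0], [19, 39.3, 0], [18, 38.8, 0], [0, 0, 0], [0, 0, 0]], delta_rot=[[0, 0, -0.0318], [0, 0, -0.0318], [0, 0, -0.0318], [0, 0, -0.0318], [0, 0, -0.0318], [0, 0, -0.0318], [0, 0, -0.0318], [0, 0, -0.0318], [0, 0, -0.0318], [0, 0, -0.0318], [0, 0, -0.0318], [0, 0, -0.0318], [0, 0, -0.0318], [0, 0, -0.0318], [0, 0, -0.0318], [0, 0, 0], [0, 0, 0]], hand=[85, 85, 85, 85, 85, 85, 85, 85, 85, 85, 85, 85, 85, 85, 85, 85, 85])

```text
time_s: 3.2
tool_pos: [0.5784, 0.0102, 0.4046]
eef_rot: [[1.0, -0.005, -0.0], [-0.005, -1.0, -0.0], [-0.0, 0.0, -1.0]]
contact_force: [-0.2, -0.7, -0.5]
finger_gap: 0.998
```

```bash
cat >look.py <<'E'
import sys,cv2,numpy as np
from bench import bot
def st():
    s=bot.state();R=np.array(s["eef_rot"]);print("t",round(s["time_s"],2),"p",np.round(s["tool_pos"],4),"yaw",round(np.arctan2(R[1,0],R[0,0]),4),"zax",R[:,2].round(3),"F",np.round(s["contact_force"],1),"gap",round(s["finger_gap"],3),"j",np.round(s["joints"],2));return s
def marks(cam,*names):
    for n in names: print(cam,n,[(np.round(d["position"],4).tolist(),round(d["score"],2)) for d in bot.mark_of(cam,n)])
E
python3 - <<'E'
from look import *
st();im=bot.snapshot("wrist");cv2.imwrite("pics/w1.png",im)
marks("wrist","brush_balance","board_handle","case")
E
```

```text
t 3.2 p [0.5784 0.0102 0.4046] yaw -0.005 zax [-0. -0. -1.] F [-0.2 -0.7 -0.5] gap 0.998 j [-0.08 -0.03  1.81 -0.    1.36  1.5 ]
wrist brush_balance [([0.5756, 0.0102, 0.0738], 0.9)]
wrist board_handle [([0.4444, -0.0108, 0.0564], 0.89)]
wrist case [([0.6222, 0.0053, -0.001], 0.64)]
```

Call:
arm_command(slide=[[-1, -1, -30], [0, 0, -30], [0, 0, -30], [0, 0, -30], [0, 0, -20], [0, 0, -10], [0, 0, -7], [0, 0, -5], [0, 0, 0], [0, 0, 0], [0, 0, 0], [0, 0, 0], [0, 0, 0], [0, 0, 0], [0, 0, 0], [0, 0, 0]], delta_rot=[[0, 0, 0], [0, 0, 0], [0, 0, 0], [0, 0, 0], [0, 0, 0], [0, 0, 0], [0, 0, 0], [0, 0, 0], [0, 0, 0], [0, 0, 0], [0, 0, 0], [0, 0, 0], [0, 0, 0], [0, 0, 0], [0, 0, 0], [0, 0, 0]], hand=[60, 60, 60, 60, 60, 60, 60, 60, 60, 15, 15, 15, 15, 15, 15, 15])

```text
time_s: 5.0
tool_pos: [0.5777, 0.0085, 0.244]
eef_rot: [[1.0, -0.007, 0.002], [-0.007, -1.0, -0.0], [0.002, 0.0, -1.0]]
contact_force: [-2.2, 0.0, 6.3]
finger_gap: 0.3
```

```bash
python3 - <<'E'
from look import *
st();im=bot.snapshot("wrist");cv2.imwrite("pics/w2.png",im)
E
```

```text
t 5.0 p [0.5777 0.0085 0.244 ] yaw -0.007 zax [ 0.002 -0.    -1.   ] F [-2.2  0.   6.3] gap 0.3 j [-0.08  0.12  1.94  0.    1.08  1.5 ]
```

Call:
arm_command(slide=[[0, 0, 4], [0, 0, 10], [0, 0, 20], [0, 0, 30], [0, 0, 30], [0, 0, 26], [0, 0, 0]], delta_rot=[[0, 0, 0], [0, 0, 0], [0, 0, 0], [0, 0, 0], [0, 0, 0], [0, 0, 0], [0, 0, 0]], hand=[15, 15, 15, 15, 15, 15, 15])

```text
time_s: 5.75
tool_pos: [0.5783, 0.0084, 0.3683]
eef_rot: [[1.0, -0.007, 0.009], [-0.007, -1.0, -0.001], [0.009, 0.001, -1.0]]
contact_force: [0.6, -0.7, 0.7]
finger_gap: 0.301
```

```bash
python3 - <<'E'
from look import *
st();im=bot.snapshot("wrist");cv2.imwrite("pics/w3.png",im)
marks("wrist","brush_balance","board_handle")
bot.snapshot("top");bot.snapshot("side")
marks("top","brush_balance");marks("side","brush_balance")
E
```

```text
t 5.75 p [0.5783 0.0084 0.3683] yaw -0.0072 zax [ 0.009 -0.001 -1.   ] F [ 0.6 -0.7  0.7] gap 0.301 j [-0.08 -0.01  1.85 -0.    1.29  1.5 ]
wrist brush_balance [([0.5814, 0.0085, 0.1986], 0.92), ([0.2871, 0.187, 0.0067], 0.76)]
wrist board_handle []
top brush_balance [([0.3231, -0.1562, 0.0016], 0.93), ([0.2929, 0.184, 0.0087], 0.66), ([0.5776, 0.0091, 0.1888], 0.56)]
side brush_balance [([0.3246, -0.1573, 0.0041], 0.94), ([0.5725, 0.0072, 0.1911], 0.62), ([0.2915, 0.1865, 0.009], 0.56)]
```

View pics/w3.png

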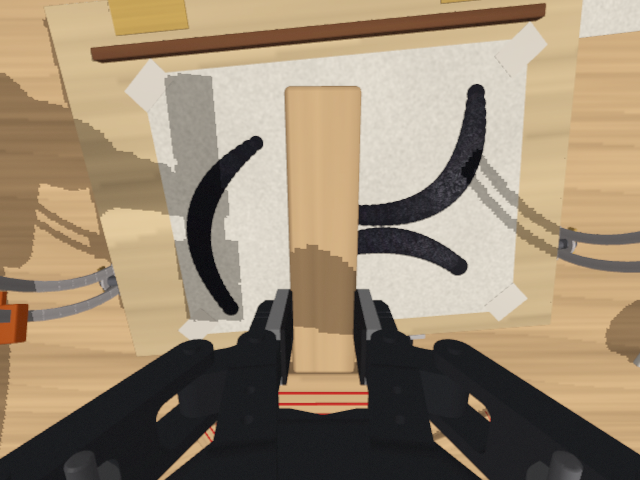

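The wrist view shows the brush held at its middle: handle end at row 86, head start at about row 375. It is level. I raise it, carry it over the rest and measure again there.

Call:
arm_command(slide=[[0, 0, 25], [0, 0, 25], [-11.9, -33.3, 0], [-11.9, -33.3, 0], [-11.9, -33.3, 0], [-11.9, -33.3, 0], [-11.9, -33.3, 0], [-11.9, -33.3, 0], [-11.9, -33.3, 0], [-11.9, -33.3, 0], [-11.9, -33.3, 0], [-11.9, -33.3, 0], [-11.9, -33.3, 0], [-11.9, -33.3, 0], [0, 0, 0], [0, 0, 0], [0, 0, 0]], delta_rot=[[0, 0, 0], [0, 0, 0], [0, 0, -0.0344], [0, 0, -0.0344], [0, 0, -0.0344], [0, 0, -0.0344], [0, 0, -0.0344], [0, 0, -0.0344], [0, 0, -0.0344], [0, 0, -0.0344], [0, 0, -0.0344], [0, 0, -0.0344], [0, 0, -0.0344], [0, 0, -0.0344], [0, 0, 0], [0, 0, 0], [0, 0, 0]], hand=[15, 15, 15, 15, 15, 15, 15, 15, 15, 15, 15, 15, 15, 15, 15, 15, 15])

```text
time_s: 7.8
tool_pos: [0.4346, -0.3905, 0.412]
eef_rot: [[0.913, -0.407, -0.001], [-0.407, -0.913, 0.001], [-0.001, -0.001, -1.0]]
contact_force: [0.5, 0.9, -0.3]
finger_gap: 0.303
```

```bash
python3 - <<'E'
from look import *
s=st();im=bot.snapshot("wrist");cv2.imwrite("pics/w4.png",im)
marks("wrist","brush_balance","rest","rest_crown")
# brush com along tool x from the handle end in the wrist picture w3 (row 86) and w4 (all at tool z .171-.005)
k=bot.calibration("wrist");T=k["T_tool_cam"]
for r in (86,375):
    d=T[:3,:3]@[(322-k["cx"])/k["fx"],(r-k["cy"])/k["fy"],1];o=T[:3,3];print(r,(o+d*(.166-o[2])/d[2]).round(4))
bot.snapshot("top");bot.snapshot("side")
marks("top","brush_balance");marks("side","brush_balance")
E
```

```text
t 7.8 p [ 0.4346 -0.3905  0.412 ] yaw -0.4192 zax [-0.001  0.001 -1.   ] F [ 0.5  0.9 -0.3] gap 0.303 j [-0.82 -0.02  1.79  0.    1.38  1.17]
wrist brush_balance [([0.4349, -0.392, 0.2405], 0.72)]
wrist rest []
wrist rest_crown []
86 [ 0.0894 -0.0002  0.166 ]
375 [-0.0304 -0.0002  0.166 ]
top brush_balance [([0.319, -0.1556, 0.003], 0.64), ([0.4339, -0.3916, 0.2378], 0.62), ([0.2977, 0.1863, 0.0069], 0.59)]
side brush_balance [([0.322, -0.1567, 0.006], 0.82), ([0.434, -0.3892, 0.2429], 0.81), ([0.2908, 0.1845, 0.0079], 0.59), ([0.5422, 0.1903, 0.0579], 0.45)]
```

View pics/w4.png

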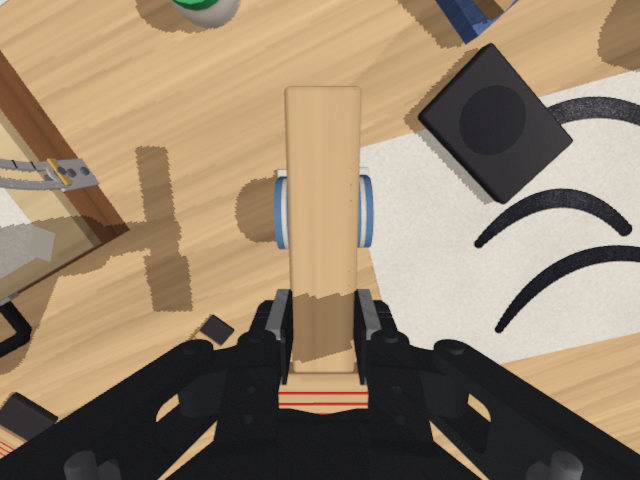

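```bash
python3 - <<'E'
from look import *
from fit import loaf,place
s=bot.state();k=bot.calibration("wrist");T=k["T_tool_cam"]
W=np.eye(4);W[:3,:3]=s["eef_rot"];W[:3,3]=s["tool_pos"];M=np.linalg.inv(W@T)
for x,y in((.4351,-.3909),):
    P=place(loaf,(x,y,-.42));c=(M[:3,:3]@P.T).T+M[:3,3]
    u=c[:,0]/c[:,2]*k["fx"]+k["cx"];v=c[:,1]/c[:,2]*k["fy"]+k["cy"]
    for e in(0,1): print(u[e::2].min(),u[e::2].max(),v[e::2].min(),v[e::2].max())
im=cv2.imread("pics/w4.png");hsv=cv2.cvtColor(im,cv2.COLOR_BGR2HSV)
b=cv2.inRange(hsv,(95,80,40),(125,255,255))
for x0,x1 in((268,290),(358,380)):
    ys,xs=np.nonzero(b[160:260,x0:x1]);print(xs.min()+x0,xs.max()+x0,ys.min()+160,ys.max()+160)
E
```

```text
366.3036303053136 372.48442802996635 177.6455528913287 247.93209890182973
272.71970621055885 278.8862756729514 177.55506205251734 247.84993771998467
274 287 177 247
358 372 175 246
```

Call:
arm_command(slide=[[1.4, -0.8, -30], [0, 0, -40], [0, 0, -40], [0, 0, -25], [0, 0, -15], [0, 0, -8], [0, 0, -4], [0, 0, -2], [0, 0, -1], [0, 0, 0], [0, 0, 0]], delta_rot=[[0, 0, 0], [0, 0, 0], [0, 0, 0], [0, 0, 0], [0, 0, 0], [0, 0, 0], [0, 0, 0], [0, 0, 0], [0, 0, 0], [0, 0, 0], [0, 0, 0]], hand=[15, 15, 15, 15, 15, 15, 15, 15, 15, 15, 15])

```text
time_s: 9.3
tool_pos: [0.436, -0.3922, 0.2486]
eef_rot: [[0.913, -0.408, 0.001], [-0.408, -0.913, -0.001], [0.001, 0.001, -1.0]]
contact_force: [0.1, -0.1, -1.5]
finger_gap: 0.299
```

```bash
python3 - <<'E'
from look import *
st();bot.snapshot("top");bot.snapshot("side")
marks("top","brush_balance","rest_crown");marks("side","brush_balance","rest_crown")
E
```

```text
t 9.3 p [ 0.436  -0.3922  0.2486] yaw -0.42 zax [ 0.001 -0.001 -1.   ] F [ 0.1 -0.1 -1.5] gap 0.299 j [-0.82  0.13  1.92  0.    1.09  1.17]
top brush_balance [([0.4362, -0.3908, 0.0689], 0.7), ([0.3208, -0.1573, 0.0023], 0.69), ([0.2955, 0.1865, 0.007], 0.67), ([0.4351, -0.3935, 0.0741], 0.6)]
top rest_crown []
side brush_balance [([0.2894, 0.1824, 0.0071], 0.92), ([0.3235, -0.156, 0.003], 0.64), ([0.4342, -0.3947, 0.0766], 0.55)]
side rest_crown [([0.4331, -0.3883, 0.0684], 0.64)]
```

Call:
arm_command(slide=[[0, 1, -0.8], [0, 0, -0.7], [0, 0, 0], [0, 0, 0]], delta_rot=[[0, 0, 0], [0, 0, 0], [0, 0, 0], [0, 0, 0]], hand=[15, 15, 15, 15])

```text
time_s: 10.0
tool_pos: [0.4359, -0.3909, 0.2464]
eef_rot: [[0.913, -0.408, -0.0], [-0.408, -0.913, 0.0], [-0.0, -0.0, -1.0]]
contact_force: [-1.2, 1.7, 2.6]
finger_gap: 0.301
```

Light contact (2.6 N up). Next I open by steps.

Call:
arm_command(slide=[[0, 0, 0], [0, 0, 0], [0, 0, 0], [0, 0, 0], [0, 0, 0], [0, 0, 0], [0, 0, 0], [0, 0, 0], [0, 0, 0]], delta_rot=[[0, 0, 0], [0, 0, 0], [0, 0, 0], [0, 0, 0], [0, 0, 0], [0, 0, 0], [0, 0, 0], [0, 0, 0], [0, 0, 0]], hand=[28, 30, 33, 37, 42, 50, 58, 60, 60])

```text
time_s: 10.9
tool_pos: [0.4358, -0.391, 0.2462]
eef_rot: [[0.913, -0.408, -0.0], [-0.408, -0.913, 0.0], [-0.0, -0.0, -1.0]]
contact_force: [-0.3, 0.1, 0.1]
finger_gap: 0.705
```

```bash
python3 - <<'E'
from look import *
st();im=bot.snapshot("wrist");cv2.imwrite("pics/w5.png",im)
marks("wrist","brush_balance")
b=bot.snapshot("side");cv2.imwrite("pics/s2.png",cv2.resize(b[90:250,310:470],(640,640))[:600])
marks("side","brush_balance")
E
```

```text
t 10.9 p [ 0.4358 -0.391   0.2462] yaw -0.42 zax [-0.  0. -1.] F [-0.3  0.1  0.1] gap 0.705 j [-0.82  0.13  1.92  0.    1.09  1.17]
wrist brush_balance [([0.4316, -0.3917, 0.0738], 0.6)]
side brush_balance [([0.321, -0.1585, 0.0037], 0.97), ([0.4331, -0.3892, 0.0769], 0.76), ([0.2892, 0.1832, 0.008], 0.66)]
```

View pics/w5.png

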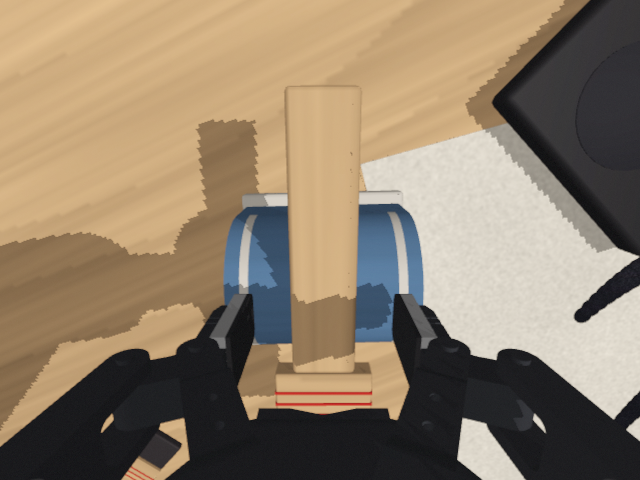

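The brush lies balanced across the rest, clear of both pads, with the handle end at row 86 and the head start at row 372, so it is still level. I go straight up, then over the handle.

Call:
arm_command(slide=[[0, 0, 10], [0, 0, 20], [0, 0, 40], [0, 0, 45], [0, 0, 40], [0.6, 27.2, 0], [0.6, 27.2, 0], [0.6, 27.2, 0], [0.6, 27.2, 0], [0.6, 27.2, 0], [0.6, 27.2, 0], [0.6, 27.2, 0], [0.6, 27.2, 0], [0.6, 27.2, 0], [0.6, 27.2, 0], [0.6, 27.2, 0], [0.6, 27.2, 0], [0.6, 27.2, 0], [0.6, 27.2, 0]], delta_rot=[[0, 0, 0], [0, 0, 0], [0, 0, 0], [0, 0, 0], [0, 0, 0], [0, 0, 0.148], [0, 0, 0.148], [0, 0, 0.148], [0, 0, 0.148], [0, 0, 0.148], [0, 0, 0.148], [0, 0, 0.148], [0, 0, 0.148], [0, 0, 0.148], [0, 0, 0.148], [0, 0, 0.148], [0, 0, 0.148], [0, 0, 0.148], [0, 0, 0.148]], hand=[60, 60, 60, 60, 60, 36, 36, 36, 36, 36, 36, 36, 36, 36, 36, 36, 36, 36, 36])

```text
time_s: 13.0
tool_pos: [0.4439, -0.0091, 0.4022]
eef_rot: [[-0.087, 0.996, 0.001], [0.996, 0.087, -0.0], [-0.0, 0.001, -1.0]]
contact_force: [0.6, -0.3, -0.3]
finger_gap: 0.42
```

Call:
arm_command(slide=[[0, 0, 0], [0, 0, 0]], delta_rot=[[0, 0, 0], [0, 0, 0]], hand=[36, 36])

```text
time_s: 13.2
tool_pos: [0.4441, -0.0099, 0.4019]
eef_rot: [[-0.081, 0.997, 0.001], [0.997, 0.081, -0.001], [-0.001, 0.001, -1.0]]
contact_force: [0.2, -0.8, 0.0]
finger_gap: 0.419
```

```bash
python3 - <<'E'
from look import *
import fit
from fit import box
st();im=bot.snapshot("wrist");cv2.imwrite("pics/w6.png",im)
marks("wrist","board_handle","board_bolt","clip_mark")
bot.snapshot("side");bot.snapshot("top")
marks("top","brush_balance","board_handle","board_bolt","clip_mark");marks("side","brush_balance","board_bolt","clip_mark","rest")
fit.fit("board",[box(-.135,.135,-.18,.18,0,.012)],(.62,0),(.08,),.056)
fit.fit("brush_balance",fit.brush,(.435,-.391),(-.42+np.pi,),.075)
E
```

```text
t 13.2 p [ 0.4441 -0.0099  0.4019] yaw 1.6518 zax [ 0.001 -0.001 -1.   ] F [ 0.2 -0.8  0. ] gap 0.419 j [-0.14 -0.35  2.09 -0.    1.4  -0.22]
wrist board_handle [([0.4439, -0.0138, 0.0588], 0.61)]
wrist board_bolt []
wrist clip_mark []
top brush_balance [([0.3202, -0.1559, 0.0037], 0.68), ([0.2967, 0.1828, 0.0071], 0.6)]
top board_handle []
top board_bolt [([0.5385, 0.1913, 0.0627], 0.82), ([0.4327, -0.3917, 0.0708], 0.51)]
top clip_mark [([0.5599, 0.1953, 0.148], 0.58)]
side brush_balance [([0.2905, 0.1864, 0.0034], 0.82), ([0.3238, -0.1572, 0.0038], 0.77)]
side board_bolt [([0.5427, 0.1932, 0.0601], 0.66)]
side clip_mark [([0.5616, 0.1954, 0.1485], 0.52)]
side rest [([0.4369, -0.3924, 0.0002], 0.59)]
board ['top', 'side'] [(np.float64(0.9160383501757662), [0.62, 0.0047, 0.0811])]
brush_balance ['top', 'side'] [(np.float64(0.6916823051378334), [0.4346, -0.3902, 2.7236])]
```

View pics/w6.png

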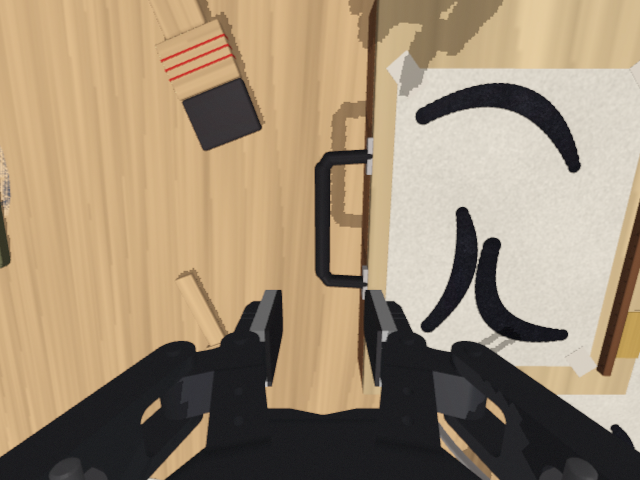

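The wrist view shows the bar (column 322, rows 160–280) centred between the jaws and parallel to the pads. Before going on, I check the brush on the rest.

```bash
python3 - <<'E'
from look import *
a=bot.snapshot("top");b=bot.snapshot("side")
cv2.imwrite("pics/chk.png",np.hstack([cv2.resize(a[210:350,430:570],(400,400),interpolation=2),cv2.resize(b[90:230,330:470],(400,400),interpolation=2)]))
E
```

```text
(no output)
```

View pics/chk.png

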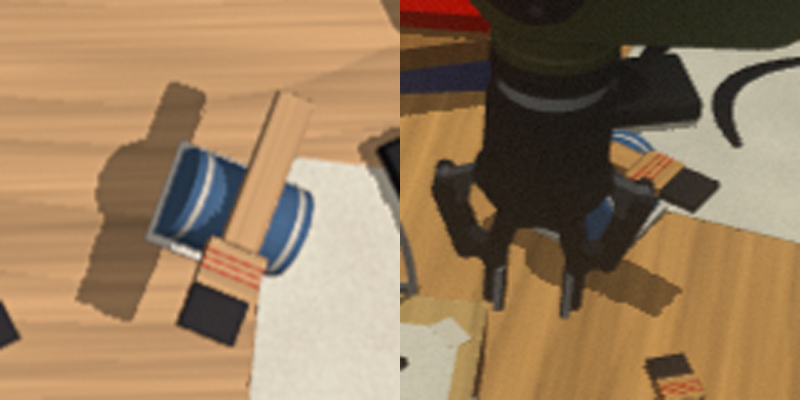

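Call:
arm_command(slide=[[0, 0, -30], [0, 0, -40], [0, 0, -40], [0, 0, -30], [0, 0, -20], [0, 0, -15], [0, 0, -10], [0, 0, 0], [0, 0, 0]], delta_rot=[[0, 0, 0], [0, 0, 0], [0, 0, 0], [0, 0, 0], [0, 0, 0], [0, 0, 0], [0, 0, 0], [0, 0, 0], [0, 0, 0]], hand=[38, 38, 38, 38, 38, 38, 38, 38, 38])

```text
time_s: 15.1
tool_pos: [0.4446, -0.0102, 0.2168]
eef_rot: [[-0.081, 0.997, 0.001], [0.997, 0.081, -0.0], [-0.0, 0.001, -1.0]]
contact_force: [0.1, -0.2, 0.6]
finger_gap: 0.445
```

The crops show the brush lying across the crown, level and touching only the rest. Now I close on the bar.

Call:
arm_command(slide=[[0, 0, 0], [0, 0, 0], [0, 0, 0], [0, 0, 0], [0, 0, 0], [0, 0, 0], [0, 0, 0], [0, 0, 0]], delta_rot=[[0, 0, 0], [0, 0, 0], [0, 0, 0], [0, 0, 0], [0, 0, 0], [0, 0, 0], [0, 0, 0], [0, 0, 0]], hand=[2, 2, 2, 2, 2, 2, 2, 2])

```text
time_s: 15.9
tool_pos: [0.444, -0.0103, 0.2171]
eef_rot: [[-0.081, 0.997, -0.002], [0.997, 0.081, -0.001], [-0.0, -0.002, -1.0]]
contact_force: [-5.7, -0.6, 5.4]
finger_gap: 0.14
```

```bash
python3 - <<'E'
from look import *
s=st();p=s["tool_pos"]
c,sn=np.cos(.08),np.sin(.08)
r=.312;h=p[2]-.056
prev=None;N=23;dt=.02
for i in range(N+1):
    t=i*dt;v=np.array([-r*np.cos(t)+h*np.sin(t),r*np.sin(t)+h*np.cos(t)])
    if prev is not None:
        d=(v-prev)*1000;print(round(t,2),[round(x,1) for x in(d[0]*c,d[0]*sn,d[1])])
    prev=v
E
```

```text
t 15.9 p [ 0.444  -0.0103  0.2171] yaw 1.6523 zax [-0.002 -0.001 -1.   ] F [-5.7 -0.6  5.4] gap 0.14 j [-0.14 -0.14  2.25 -0.    1.03 -0.23]
0.02 [np.float64(3.3), np.float64(0.3), np.float64(6.2)]
0.04 [np.float64(3.4), np.float64(0.3), np.float64(6.1)]
0.06 [np.float64(3.5), np.float64(0.3), np.float64(6.1)]
0.08 [np.float64(3.6), np.float64(0.3), np.float64(6.0)]
0.1 [np.float64(3.8), np.float64(0.3), np.float64(5.9)]
0.12 [np.float64(3.9), np.float64(0.3), np.float64(5.8)]
0.14 [np.float64(4.0), np.float64(0.3), np.float64(5.8)]
0.16 [np.float64(4.1), np.float64(0.3), np.float64(5.7)]
0.18 [np.float64(4.2), np.float64(0.3), np.float64(5.6)]
0.2 [np.float64(4.3), np.float64(0.3), np.float64(5.5)]
0.22 [np.float64(4.4), np.float64(0.4), np.float64(5.4)]
0.24 [np.float64(4.5), np.float64(0.4), np.float64(5.3)]
0.26 [np.float64(4.7), np.float64(0.4), np.float64(5.2)]
0.28 [np.float64(4.8), np.float64(0.4), np.float64(5.2)]
0.3 [np.float64(4.9), np.float64(0.4), np.float64(5.1)]
0.32 [np.float64(5.0), np.float64(0.4), np.float64(5.0)]
0.34 [np.float64(5.1), np.float64(0.4), np.float64(4.9)]
0.36 [np.float64(5.1), np.float64(0.4), np.float64(4.8)]
0.38 [np.float64(5.2), np.float64(0.4), np.float64(4.7)]
0.4 [np.float64(5.3), np.float64(0.4), np.float64(4.5)]
0.42 [np.float64(5.4), np.float64(0.4), np.float64(4.4)]
0.44 [np.float64(5.5), np.float64(0.4), np.float64(4.3)]
0.46 [np.float64(5.6), np.float64(0.4), np.float64(4.2)]
```

Call:
arm_command(slide=[[3.3, 0.3, 6.2], [3.4, 0.3, 6.1], [3.5, 0.3, 6.1], [3.6, 0.3, 6.0], [3.8, 0.3, 5.9], [3.9, 0.3, 5.8], [4.0, 0.3, 5.8], [4.1, 0.3, 5.7], [4.2, 0.3, 5.6], [4.3, 0.3, 5.5]], delta_rot=[[-0.0016, 0.0199, 0], [-0.0016, 0.0199, 0], [-0.0016, 0.0199, 0], [-0.0016, 0.0199, 0], [-0.0016, 0.0199, 0], [-0.0016, 0.0199, 0], [-0.0016, 0.0199, 0], [-0.0016, 0.0199, 0], [-0.0016, 0.0199, 0], [-0.0016, 0.0199, 0]], hand=[2, 2, 2, 2, 2, 2, 2, 2, 2, 2])

```text
time_s: 16.9
tool_pos: [0.4822, -0.0073, 0.2748]
eef_rot: [[-0.081, 0.976, -0.201], [0.997, 0.079, -0.016], [-0.0, -0.202, -0.979]]
contact_force: [-3.8, -3.9, -6.0]
finger_gap: 0.143
```

```bash
python3 - <<'E'
from look import *
st();bot.snapshot("side");bot.snapshot("top")
marks("top","board_bolt","clip_mark");marks("side","board_bolt","clip_mark")
E
```

```text
t 16.9 p [ 0.4822 -0.0073  0.2748] yaw 1.6521 zax [-0.201 -0.016 -0.979] F [-3.8 -3.9 -6. ] gap 0.143 j [-0.12 -0.08  2.09 -0.04  1.33 -0.19]
top board_bolt [([0.5425, 0.1895, 0.1025], 0.89)]
top clip_mark [([0.5608, 0.1966, 0.149], 0.39)]
side board_bolt []
side clip_mark [([0.5646, 0.1939, 0.1489], 0.49)]
```

Call:
arm_command(slide=[[4.4, 0.4, 5.4], [4.5, 0.4, 5.3], [4.7, 0.4, 5.2], [4.8, 0.4, 5.2], [4.9, 0.4, 5.1], [5.0, 0.4, 5.0], [5.1, 0.4, 4.9], [5.1, 0.4, 4.8], [5.2, 0.4, 4.7], [5.3, 0.4, 4.5], [5.4, 0.4, 4.4], [5.5, 0.4, 4.3], [0, 0, 0], [0, 0, 0], [0, 0, 0]], delta_rot=[[-0.0016, 0.0199, 0], [-0.0016, 0.0199, 0], [-0.0016, 0.0199, 0], [-0.0016, 0.0199, 0], [-0.0016, 0.0199, 0], [-0.0016, 0.0199, 0], [-0.0016, 0.0199, 0], [-0.0016, 0.0199, 0], [-0.0016, 0.0199, 0], [-0.0016, 0.0199, 0], [-0.0016, 0.0199, 0], [-0.0016, 0.0199, 0], [0, 0, 0], [0, 0, 0], [0, 0, 0]], hand=[2, 2, 2, 2, 2, 2, 2, 2, 2, 2, 2, 2, 2, 2, 2])

```text
time_s: 18.7
tool_pos: [0.5421, -0.0024, 0.3339]
eef_rot: [[-0.081, 0.9, -0.428], [0.997, 0.073, -0.035], [0.0, -0.429, -0.903]]
contact_force: [-8.1, -4.0, -5.3]
finger_gap: 0.137
```

```bash
cat >meas.py <<'E'
from look import *
s=st();R=np.array(s["eef_rot"]);z=R[:,2];g=s["tool_pos"]+.155*z
print("tilt",np.arctan2(np.hypot(z[0],z[1]),-z[2]),"grasp",g.round(4),"theta from grasp z",np.arcsin((g[2]-.056)/.312)-.019)
for i in range(3):
    for c in("top","side"):
        bot.snapshot(c)
        marks(c,"board_bolt","clip_mark")
a=bot.snapshot("top");b=bot.snapshot("side")
cv2.imwrite("pics/end%d.png"%(s["time_s"]*10),np.hstack([cv2.resize(a[160:300,190:330],(400,400),interpolation=2),cv2.resize(b[230:370,230:370],(400,400),interpolation=2)]))
E
python3 meas.py; ls pics
```

```text
t 18.7 p [ 0.5421 -0.0024  0.3339] yaw 1.6518 zax [-0.428 -0.035 -0.903] F [-8.1 -4.  -5.3] gap 0.137 j [-0.09  0.05  1.87 -0.07  1.66 -0.16]
tilt 0.44391246849881505 grasp [ 0.4757 -0.0078  0.1939] theta from grasp z 0.438874893387715
top board_bolt []
top clip_mark [([0.5592, 0.1953, 0.1483], 0.63)]
side board_bolt [([0.5649, 0.1942, 0.1401], 0.97)]
side clip_mark [([0.5606, 0.1953, 0.1476], 0.52)]
top board_bolt [([0.5575, 0.1932, 0.1458], 0.83)]
top clip_mark [([0.4356, 0.39, -0.0012], 0.58), ([0.5599, 0.1958, 0.1509], 0.4)]
side board_bolt [([0.5653, 0.1927, 0.1436], 0.84)]
side clip_mark [([0.5644, 0.1972, 0.1482], 0.62)]
top board_bolt [([0.5616, 0.1954, 0.1454], 0.93), ([0.4361, -0.3914, 0.0004], 0.73)]
top clip_mark [([0.5595, 0.1971, 0.1502], 0.43)]
side board_bolt [([0.5629, 0.1923, 0.1428], 0.71)]
side clip_mark []
chk.png
end187.png
s2.png
side1.png
top1.png
w1.png
w2.png
w3.png
w4.png
w5.png
w6.png
```

View pics/end187.png

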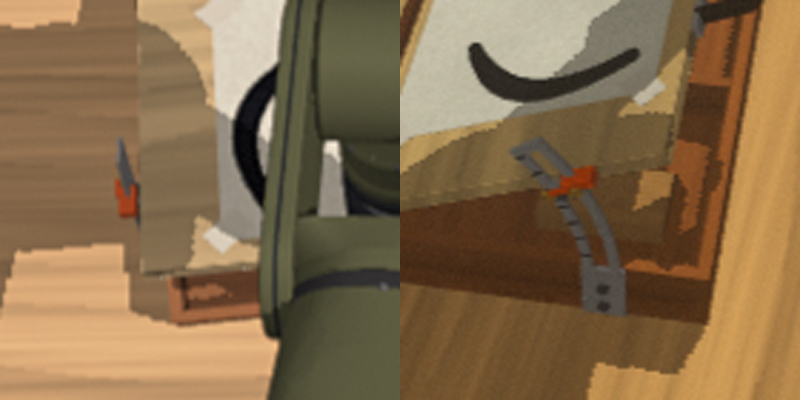

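Call:
arm_command(slide=[[2.5, 0.2, 2.0], [2.5, 0.2, 2.0], [0, 0, 0], [0, 0, 0], [0, 0, 0], [0, 0, 0], [0, 0, 0]], delta_rot=[[-0.0008, 0.009, 0], [-0.0008, 0.009, 0], [0, 0, 0], [0, 0, 0], [0, 0, 0], [0, 0, 0], [0, 0, 0]], hand=[2, 2, 2, 2, 2, 2, 2])

```text
time_s: 20.4
tool_pos: [0.5471, -0.002, 0.3379]
eef_rot: [[-0.081, 0.892, -0.444], [0.997, 0.072, -0.036], [0.0, -0.445, -0.895]]
contact_force: [-6.8, -4.2, -5.9]
finger_gap: 0.141
```

```bash
python3 meas.py; ls pics|grep end; python3 - <<'E'
from look import *
bot.snapshot("top");marks("top","ink_jar","brush_cup","paint_tub","rest","brush_balance");marks("side","rest","brush_balance")
print(np.abs(bot.state()["joint_vel"]).max())
E
```

```text
t 20.4 p [ 0.5471 -0.002   0.3379] yaw 1.6517 zax [-0.444 -0.036 -0.895] F [-6.8 -4.2 -5.9] gap 0.141 j [-0.09  0.06  1.85 -0.08  1.68 -0.16]
tilt 0.4614572679887174 grasp [ 0.4783 -0.0076  0.1991] theta from grasp z 0.45752698417610527
top board_bolt [([0.5581, 0.196, 0.1506], 0.91)]
top clip_mark [([0.5615, 0.194, 0.1496], 0.42)]
side board_bolt [([0.5677, 0.1915, 0.1465], 0.96)]
side clip_mark [([0.5625, 0.1951, 0.148], 0.52)]
top board_bolt [([0.5599, 0.1937, 0.1482], 0.68)]
top clip_mark [([0.5598, 0.1942, 0.1478], 0.63)]
side board_bolt [([0.5672, 0.1921, 0.1447], 0.73)]
side clip_mark [([0.561, 0.1932, 0.149], 0.63)]
top board_bolt [([0.5611, 0.1939, 0.1527], 0.76)]
top clip_mark [([0.5626, 0.1961, 0.151], 0.6), ([0.4369, -0.3918, 0.0006], 0.59)]
side board_bolt [([0.564, 0.1934, 0.1435], 0.71)]
side clip_mark [([0.5631, 0.1938, 0.1465], 0.47)]
end187.png
end204.png
top ink_jar [([0.438, 0.392, -0.0036], 0.58)]
top brush_cup [([0.67, 0.3877, 0.0002], 0.67)]
top paint_tub [([0.6626, -0.3744, -0.0005], 0.94), ([0.437, -0.3924, 0.0722], 0.64)]
top rest [([0.4347, -0.3918, 0.0013], 0.75)]
top brush_balance [([0.4364, -0.3928, 0.072], 0.93), ([0.2976, 0.1862, 0.0076], 0.91), ([0.322, -0.1593, 0.0017], 0.63)]
side rest [([0.435, -0.3911, -0.0031], 0.72)]
side brush_balance [([0.324, -0.1561, 0.0037], 0.77), ([0.4333, -0.3923, 0.0769], 0.74), ([0.2913, 0.1835, 0.0078], 0.66)]
0.0018594572766391414
```

View pics/end204.png

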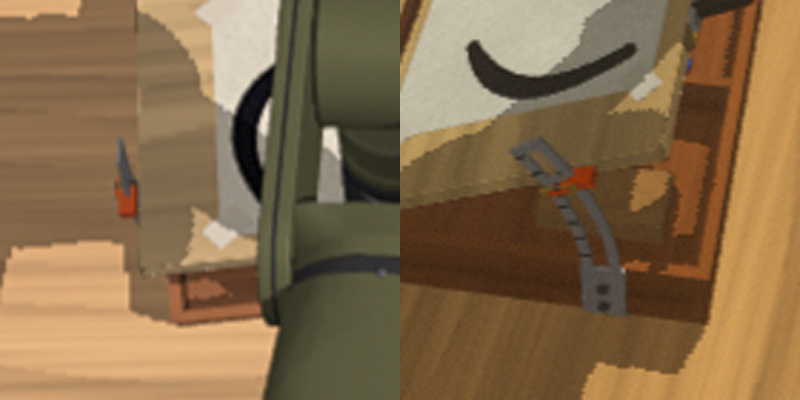

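The side crop (right half) shows the board edge crossing the quadrant right at the orange clip, about (570,182). The arm is still, so I hand in.

```bash
python3 -c "
from look import *
st();print(bot.close_job())"
```

```text
t 21.8 p [ 0.5471 -0.002   0.3379] yaw 1.6518 zax [-0.444 -0.036 -0.895] F [-7.1 -4.7 -5.8] gap 0.139 j [-0.09  0.06  1.85 -0.08  1.68 -0.16]
the job is handed in; nothing more can be done
None
```

I laid the middle-sized brush across the crown of the blue rest, then lifted the board by its handle to about 0.458 rad. I handed the job in at 21.8 s with the handle still gripped. No verdict was reported.

**Last checks**
- **Bolt and clip:** the networks put the bolt end at z ≈ 0.148 and the clip mark at z ≈ 0.149, so about 1–2 mm apart in height. The camera views differ by a few mm in x: the side camera has the bolt at x 0.564–0.568, the top camera at 0.558–0.561, and the clip is at about 0.562. Both are inside the 9 mm limit.
- **Stillness and grip:** joint speeds were below 0.002 rad/s. The fingers were closed on the bar, with about 10 N measured at the wrist.
- **Brush:** it was found within about 3 mm of the middle of the crown, with its height as expected (z 0.072–0.077).
- **Bystanders:** jar, cup and tub were within about 5 mm of their first readings, which is the networks' own error. The clip mark had not moved beyond the same noise.

**What disagreed:** just after the brush was placed, the top and side networks missed it on the rest and its outline fit was poor (0.69). Camera crops showed it balanced there, and both networks found it again in the last check.

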